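# Slide a filled rack onto the stack it is keyed to

## Robot

A 7-joint arm with a two-finger parallel gripper is mounted at the origin on the work surface. World frame = base frame: x ahead of the robot, y to its left, z up, the work surface at z = 0. Lengths are in mm, angles in rad, forces in N, time in s.
With the tool pointing down it reaches from about 375 to 925 mm from the base axis. Payload 3.1 kg.
Tool frame: the origin (TCP) lies midway between the tips of the shut fingers; the grasp point (between the pads) lies 19 mm behind it; z points along the fingers, y is the line along which they close (so a half turn about z gives the same grasp; the last joint's range is limited). The gripper opens to 85 mm and grips with 20 to 120 N. Pads are 22 mm wide; open, the fingers measure 114 mm over their backs; the gripper's body (76 mm by 85 mm) begins 54 mm behind the grasp point. The pads swing forward as they close: fully open they stand 13 mm farther back than shut.
Start: joints at [-0.098, 0.383, 0.044, 1.598, -0.018, 1.161, -0.05], TCP at [650.002, 0.022, 231.269] pointing down, gripper open.
Joint ranges: [-2.61, 2.61], [-0.41, 2.15], [-1.48, 1.57], [0, 2.5], [-1.57, 4.71], [0.05, 1.97], [-2.85, 2.85]. Speed limits (rad/s): [2.79, 2.79, 3.14, 3.14, 3.14, 3.14, 3.14].

## Interface

Orientations are given as a unit quaternion [x, y, z, w].
In Python, from plant import arm gives the robot as it stands.
- The arm moves only by the tool play_rows, never from a script. Its argument "targets" is text: rows parted by semicolons, each of 7 numbers parted by spaces: the shift along the world's x, y, z in mm, then the turn, a rotation vector about the world's x, y, z in rad, then the finger opening in mm, from 0 to 85.4. In form: tx ty tz wx wy wz fingers; .... A call has 1 to 20 rows; each row shifts and turns the commanded pose from where the row before left it; what a row does not reach is not made up. A row lasts 1/10 s, in which the tool goes at most 50 mm and 8.59 degrees, less where a joint would pass 70% of its speed; a pose out of reach is approached as far as the arm can. A call with a gripper value outside its range is refused whole. The fingers move at their own pace and stop on an object; "squeeze" is the grip in N (left out, the last holds). Time passes only in rows, so rows that do not move let the fingers close. It gives the time, the measured TCP pose, the force, the opening and the grip force at its end, in the units of the state.
- arm.state(): the state, without advancing time (a new reading comes with each control period).
- arm.capture(name): name is "scene" or "side" or "wrist"; returns a dict with "img" (480x640x3 uint8, blue, green, red), "intrinsics" (3x3 intrinsics, pixels), "distortion" ([k1, k2, p1, p2, k3] as OpenCV has them; the pictures are not rectified), "rvec" (rotation vector, rad) and "tvec" (3), from world to camera coordinates, as OpenCV has them. Camera axes: x right, y down, z forward; pixel columns grow to the right and rows downward; lengths in mm; the calibration is good to about 2 mm. A picture is of the moment at which its call begins. There is no depth.
- arm.job_done(): hands the job in; it is judged then, once.
Trained networks look in a picture, given as the dict that the camera call returned (one of the last four; its "shot" number tells which), for a name from the list of things; names that differ only in an ending like _2 or _b are one class to them, and where a whole thing is asked for, a point or a joint stands for the part that bears it (a point fixed in the world has none). Each returns a list of dicts, best first, with "conf" (0 to 1); they miss things now and then, are a little off and sometimes report something else, mostly with a low value. They report only what shows in the picture. A call takes as long as a camera call. They do not tell look-alikes from the thing itself.
- arm.spot_in(label, picture): "box" ([left, top, right, bottom] in pixels, round what is visible of it).
The state is a dict: "clock": time; "joint_pos": joint angles; "joint_velocities": joint speeds; "tau": joint torques, N m; "eef_pos": TCP position; "tcp_rot": TCP orientation; "wrist_force": force on the tool from outside, world axes, zero at the start; "torque": the same for the moment, N m; "width": finger opening in mm; "finger_force": force on a finger pad.
Only numpy, scipy, OpenCV 4.12 (cv2) and the standard library are available. Lean on these libraries where they do the work, as an engineer would, in place of code of your own. Each camera call takes 0.05 s, during which the arm holds its last target. There are 200 camera calls.

## Task

Swing the red-knobbed hold-down finger well up out of the rack's way and leave it up, then slide the filled rack off the stage, level and without lifting it, onto whichever of the two neighbouring stacks has its chamfered corners at the same end as this rack. Square it up until its skirt drops down over the rack below and it sits fully home, and leave the other stack and everything else on the bench as it is.

Things in the scene. Friction and masses are not known exactly. Their poses are not given: they have to be found in the camera images.
- stage: Fixed transfer stage: steel deck 152 (x) by 96 mm (y), top 51.5 mm above the bench; origin on the bench under its middle. Black guides 6.5 mm high, 132 mm apart, close its x ends; the rack slides off only along +y or -y, where the deck is open. At +x stand the finger's post (x 88 to 112 mm) and a fixed column (x 195 mm, 140 mm high) with the parked filling head.
- holddown (a joint): Angle (rad) of the hold-down finger: 0 with its nose on the rack, 1.75 fully up. Its hinge is stiff: it stays where it is left; about 3 N at the knob moves it. Its nose is a sprung pin, 8 mm thick, pressing down with 3 N and springing out 3 mm when lifted; it sits in a pocket 16 mm square, 6 mm deep, in the rack's top and blocks the rack. From 0.5 rad up the rack passes freely below.
- finger_knob (a point): Centre of the red barrel knob, 20 mm thick and 18 mm wide between its flat ends, which face the stage's y, at the free end of the hold-down finger; with the finger down it is 103 mm above the bench, over the middle of the rack, 90 mm from the hinge towards the stage's -x and 14 mm higher than it. It swings up and over towards the stage's +x.
- finger_hinge (a point): Hinge of the hold-down finger, 89 mm above the bench, 98 mm from the stage's origin along its x; its axis is the stage's y.
- rack: Filled rack on the stage, blue, 128 (x) by 86 mm (y), 22 high, 0.2 to 0.35 kg; origin under its centre. Corners at its own -x end are chamfered 16 mm. Lower 16 mm: full outline, hollow below (skirt 4 mm thick, 5 mm deep inside); above, a raised top 117 by 75 mm, 6 mm high. The skirt drops 5 mm over the raised top of a like rack, 1.5 mm play, and sits 17 mm above it, only if the chamfers match.
- same_top: Upper rack of the stack with chamfers at the same end as the rack on the stage (either side of the stage); same part, underside 28 mm above the bench, raised top 1.5 mm below the deck. Gap from the deck's edge to its side 5 to 18 mm; 5 to 12 mm off to one side along the stage's x, up to 0.05 rad askew. The stack's outer sides are upright faces, flush down to the bench, held in place by the base.
- base_same: Fixed aluminium base block under that stack, the same outline, shoulder 10 mm high, with a raised top over which the lowest rack's skirt fits with the same 1.5 mm play; origin at the centre of its underside, on the bench.
- turned_top: Upper rack of the other stack, the same blue part but turned end for end (chamfers at the other end), so the rack does not fit on it; across the stage from the first stack. Leave it alone. (Every rack carries a yellow band at its chamfered end.)
- sample_jar: Amber jar with a white cap, 42 mm across and 62 mm high, on the bench in front of the stage; origin at its foot.
- steel_cup: Open steel cup, 64 mm across and 75 mm high, on the bench beyond the stage to one side; origin at its foot.
- wash_bottle: White bottle with a red cap, 68 mm across and 160 mm high, on the left part of the bench; origin at its foot.
- pipe_clamp: Steel pipe clamp ring, about 75 mm across and 14 mm high, with a brass wing nut, on the right part of the bench; origin at the ring's centre, underside.
- wrench: Steel wrench, 160 mm long, lying on the bench to the right of the robot; origin under its middle.
Not all that is in view belongs to the job. What is shaped like the same_top but turquoise is not meant. Leave any orange look-alike of the rack alone.

How it is judged:
By the outcome, as a careful person would: the job done as asked, in the order asked, and still so for the second after the job is handed in, with the robot touching nothing.
It also fails if it takes over 72 s, if anything falls off the work surface, if the arm or the gripper's body presses on something with over 40 N, if the wrist force passes 120 N, or if a joint passes its speed limit or range.

## Working session

There is one attempt and no reset: what is moved stays moved. The work goes in short steps, Python scripts to look and compute and a tool call to move; the robot and the scene stay as the last step left them, time stands still between calls to the robot, and variables do not carry over. Pictures are saved under pics/ and viewed, at most 10 in all, crops included, and the job is handed in when it is done.

Besides the shell and the picture viewer there is one more tool, called after ">>>" as a command line: name --argument value ..., lists and objects as JSON in quotes. play_rows: Moves the arm, as the interface text tells. Its arguments: {"type":"object","properties":{"targets":{"type":"string"},"squeeze":{"type":"number"}},"required":["targets"]}

```bash
mkdir -p pics; ls; cat > h.py <<'E'
import numpy as np, cv2, json
from plant import arm
def ray(c,px):
    K=np.array(c["intrinsics"]);D=np.array(c["distortion"])
    R=cv2.Rodrigues(np.array(c["rvec"],float))[0];t=np.array(c["tvec"],float).ravel()
    u=cv2.undistortPoints(np.array([[px]],float),K,D)[0,0]
    return -R.T@t, R.T@np.array([u[0],u[1],1.])
def at_z(c,px,z):
    o,d=ray(c,px); return o+d*(z-o[2])/d[2]
def proj(c,P):
    return cv2.projectPoints(np.array(P,float).reshape(-1,1,3),np.array(c["rvec"],float),np.array(c["tvec"],float),np.array(c["intrinsics"],float),np.array(c["distortion"],float))[0].reshape(-1,2)
E
python3 - <<'E'
from h import *
import pickle
np.set_printoptions(precision=1,suppress=True)
for n in ["scene","side","wrist"]:
    c=arm.capture(n); cv2.imwrite(f"pics/{n}0.png",c["img"]); pickle.dump(c,open(f"{n}0.pkl","wb"))
    o,_=ray(c,(320,240)); print(n,o)
    for l in ["stage","finger_knob","rack","same_top","turned_top","base_same","sample_jar","steel_cup"]:
        print(l,[(np.round(d["box"]).astype(int).tolist(),round(d["conf"],2)) for d in arm.spot_in(l,c)[:3]])
E
```

```text
pics
scene [1011.4 -508.5  898.7]
stage [([272, 255, 403, 369], 0.69)]
finger_knob [([309, 263, 349, 303], 0.89), ([159, 390, 205, 430], 0.29)]
rack [([285, 254, 347, 306], 0.85), ([182, 255, 223, 304], 0.76)]
same_top [([319, 236, 377, 288], 0.68), ([376, 216, 434, 250], 0.62)]
turned_top [([239, 280, 305, 337], 0.74)]
base_same []
sample_jar [([252, 239, 270, 263], 0.66), ([274, 252, 402, 371], 0.65)]
steel_cup [([396, 282, 424, 321], 0.87)]
side [ 66.6 708.6 975. ]
stage [([248, 186, 351, 272], 0.69), ([263, 241, 319, 280], 0.68), ([288, 209, 317, 225], 0.55)]
finger_knob [([289, 214, 318, 226], 0.56), ([291, 213, 338, 254], 0.45), ([356, 248, 376, 272], 0.29)]
rack [([383, 223, 427, 262], 0.98), ([291, 215, 337, 253], 0.75)]
same_top [([211, 305, 268, 340], 0.66), ([263, 244, 321, 281], 0.6)]
turned_top [([313, 206, 362, 236], 0.96)]
base_same [([265, 270, 315, 290], 0.59), ([357, 249, 373, 270], 0.33)]
sample_jar [([358, 248, 379, 273], 0.85)]
steel_cup [([228, 218, 248, 252], 0.86)]
wrist [649.5  79.  374.1]
stage [([89, 210, 518, 351], 0.91)]
finger_knob [([173, 288, 333, 329], 0.81), ([105, 230, 282, 340], 0.5)]
rack [([105, 231, 282, 341], 0.87), ([0, 340, 83, 423], 0.78), ([89, 210, 518, 350], 0.49)]
same_top [([109, 86, 285, 208], 0.91)]
turned_top [([120, 336, 276, 425], 0.76)]
base_same []
sample_jar [([3, 248, 70, 321], 0.69)]
steel_cup [([394, 88, 505, 190], 0.63)]
```

```bash
python3 - <<'E'
import cv2
a=cv2.imread("pics/scene0.png")[190:400,160:460];cv2.imwrite("pics/s_c.png",cv2.resize(a,(800,560),interpolation=cv2.INTER_CUBIC))
a=cv2.imread("pics/side0.png")[170:350,200:440];cv2.imwrite("pics/d_c.png",cv2.resize(a,(800,600),interpolation=cv2.INTER_CUBIC))
E
```

```text
(no output)
```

View pics/wrist0.png

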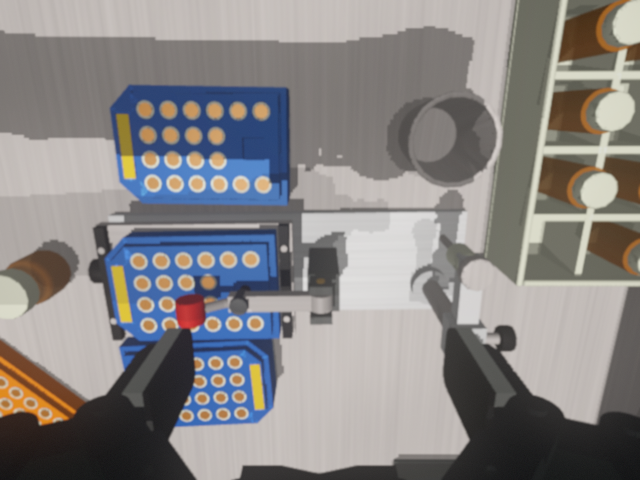

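View pics/s_c.png

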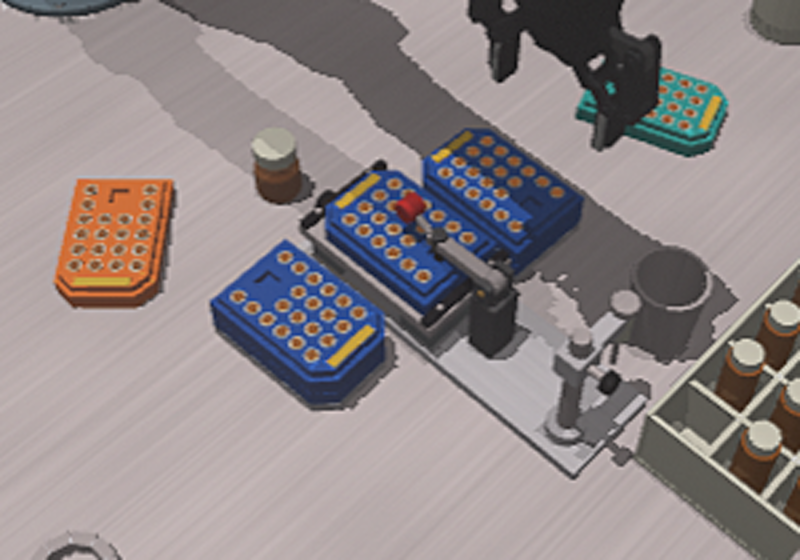

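View pics/d_c.png

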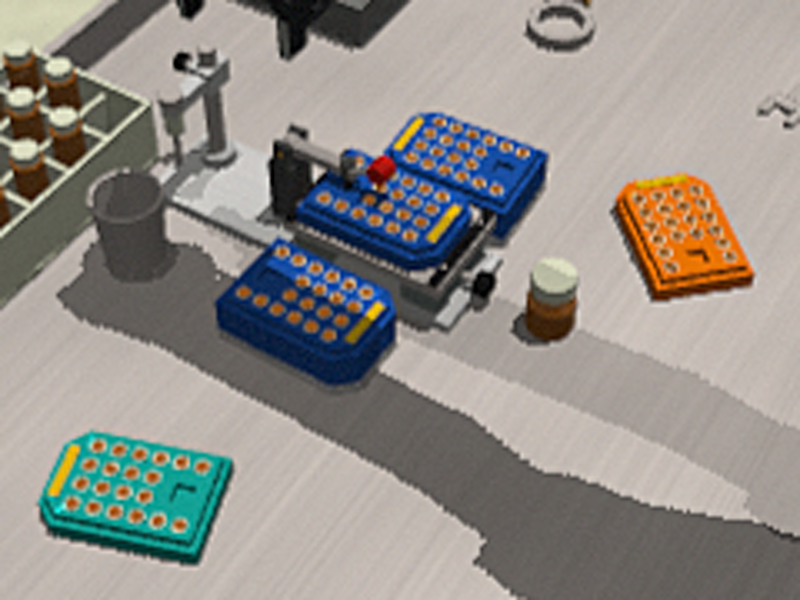

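The rack that stays in question is the one on the stage: wrist (195,285), with its band and chamfers at the left (-x).
- **Same-way stack:** wrist (197,145), band and chamfers also at the left. This is the target.
- **Turned stack:** wrist (200,385), band at the right. Leave it alone.
- **Look-alikes:** turquoise at scene (395,230) and orange at scene (200,280), both excluded by colour.

The enlarged crops above show the same thing. Next I fit the poses.

```bash
cat >> h.py <<'E'
from scipy.optimize import minimize
def outline(x0,x1,hy,ch):
    return np.array([[x1,-hy],[x1,hy],[x0+ch,hy],[x0,hy-ch],[x0,-hy+ch],[x0+ch,-hy]])
def pts(p,zb,zs):
    c,s=np.cos(p[2]),np.sin(p[2]);R=np.array([[c,-s],[s,c]])
    o=outline(-64,64,43,16)@R.T+p[:2]; t=outline(-58.5,58.5,37.5,13)@R.T+p[:2]
    return np.vstack([np.c_[o,0*o[:,:1]+zb],np.c_[o,0*o[:,:1]+zs],np.c_[t,0*t[:,:1]+zs+6]])
def blue(c):
    h=cv2.cvtColor(c["img"],cv2.COLOR_BGR2HSV)
    return ((h[...,0]>98)&(h[...,0]<130)&(h[...,1]>110)).astype(np.uint8)
def hullmask(m):
    k=cv2.findContours(m,cv2.RETR_EXTERNAL,cv2.CHAIN_APPROX_NONE)[0]
    return cv2.convexHull(max(k,key=cv2.contourArea)).reshape(-1,2)
def fit(c,box,p0,zb,zs):
    m=blue(c);b=np.zeros_like(m);l,t,r,d=[int(v) for v in box];b[t:d,l:r]=m[t:d,l:r]
    H=hullmask(cv2.morphologyEx(b,cv2.MORPH_OPEN,np.ones((3,3))))
    S=4;T=np.zeros((480*S,640*S),np.uint8);cv2.fillPoly(T,[np.round((H+.0)*S+S/2).astype(int)],1)
    T=cv2.dilate(T,np.ones((S+1,S+1)))
    def f(p):
        q=cv2.convexHull(proj(c,pts(p,zb,zs)).astype(np.float32)).reshape(-1,2)
        M=np.zeros_like(T);cv2.fillPoly(M,[np.round((q+.5)*S).astype(int)],1)
        return np.count_nonzero(M!=T)/np.count_nonzero(T)
    best=minimize(f,p0,method="Nelder-Mead",options=dict(initial_simplex=np.array([p0,p0+[15,0,0],p0+[0,15,0],p0+[0,0,.1]])))
    best=minimize(f,best.x,method="Nelder-Mead",options=dict(initial_simplex=best.x+np.array([[0,0,0],[3,0,0],[0,3,0],[0,0,.04]])))
    return best.x,best.fun
E
python3 - <<'E'
from h import *
import pickle
np.set_printoptions(precision=3,suppress=True)
W,Sc,Sd=[pickle.load(open(f"{n}0.pkl","rb")) for n in ["wrist","scene","side"]]
for nm,c,b,z in [("rackW",W,(100,222,290,350),(51.5,67.5)),("sameW",W,(95,75,300,212),(10,44)),
  ("rackS",Sc,(280,250,350,312),(51.5,67.5)),("sameS",Sc,(318,232,382,292),(10,44)),
  ("rackD",Sd,(286,213,343,256),(51.5,67.5)),("sameD",Sd,(260,238,324,288),(10,44))]:
    p0=np.r_[at_z(c,((b[0]+b[2])/2,(b[1]+b[3])/2),z[1])[:2],0]
    print(nm,p0,*fit(c,b,p0,*z))
# knob
for n,c,b in [("W",W,(177,295,204,328))]: pass
def red(c,l,t,r,d):
    h=cv2.cvtColor(c["img"],cv2.COLOR_BGR2HSV)[t:d,l:r]
    m=(((h[...,0]<8)|(h[...,0]>172))&(h[...,1]>170)&(h[...,2]>50)).astype(np.uint8)
    n,L,s,ce=cv2.connectedComponentsWithStats(m);i=1+np.argmax(s[1:,4]);return ce[i]+[l,t],s[i]
for c,b in [(W,(150,270,230,340)),(Sc,(295,255,340,290)),(Sd,(300,205,330,235))]:
    p,s=red(c,*b); print("knob",p,s,at_z(c,p,103))
# triangulate knob
A=np.zeros((3,3));bb=np.zeros(3)
for c,b in [(W,(150,270,230,340)),(Sc,(295,255,340,290)),(Sd,(300,205,330,235))]:
    o,d=ray(c,red(c,*b)[0]);d/=np.linalg.norm(d);Pm=np.eye(3)-np.outer(d,d);A+=Pm;bb+=Pm@o
print(np.linalg.solve(A,bb))
E
```

```text
rackW [554.688 -50.519   0.   ] [552.357 -54.26    0.018] 0.22482789251610039
sameW [559.474  54.25    0.   ] [561.275  51.463  -0.01 ] 0.009770456504354699
rackS [568.79  -57.322   0.   ] [548.556 -58.414   0.107] 1.1074810907010741
sameS [574.852  51.233   0.   ] [544.979  33.971   0.217] 2.2934601431512895
rackD [548.591 -39.491   0.   ] [551.733 -51.44    0.013] 0.22706436036917058
sameD [554.75   62.579   0.   ] [559.036  52.01   -0.006] 0.31311245916938873
knob [189.114 314.858] [ 27  33  26  25 537] [559.685 -57.157 103.   ]
knob [313.78  265.585] [14  7 11  8 41] [556.919 -49.197 103.   ]
knob [313.909 220.5  ] [10 12  9  8 44] [559.777 -54.452 103.   ]
[559.675 -53.067 106.725]
```

```bash
python3 - <<'E'
s=open("h.py").read()
s=s.replace("return cv2.convexHull(max(k,key=cv2.contourArea)).reshape(-1,2)","return cv2.convexHull(np.vstack([q for q in k if cv2.contourArea(q)>25])).reshape(-1,2)")
open("h.py","w").write(s)
E
python3 - <<'E'
from h import *
import pickle
np.set_printoptions(precision=3,suppress=True)
W,Sc,Sd=[pickle.load(open(f"{n}0.pkl","rb")) for n in ["wrist","scene","side"]]
for nm,c,b,z in [("rackW",W,(100,222,281,342),(51.5,67.5)),("sameW",W,(95,75,300,212),(10,44)),
  ("rackS",Sc,(280,250,347,308),(51.5,67.5)),
  ("rackD",Sd,(286,213,338,254),(51.5,67.5)),("sameD",Sd,(260,243,320,288),(10,44))]:
    p0=np.r_[at_z(c,((b[0]+b[2])/2,(b[1]+b[3])/2),z[1])[:2],0]
    x,f=fit(c,b,p0,*z);print(nm,x,f)
    if c is W:
        im=c["img"] if nm=="rackW" else im
        q=cv2.convexHull(proj(c,pts(x,*z)).astype(np.float32)).astype(int);cv2.polylines(im,[q],True,(0,255,255),1)
m=blue(W)*255
cv2.imwrite("pics/fit.png",cv2.resize(np.hstack([im[70:360,80:340],cv2.cvtColor(m,8)[70:360,80:340]]),(800,446)))
E
```

```text
rackW [552.629 -54.546   0.013] 0.015448834546523583
sameW [561.275  51.463  -0.01 ] 0.009770456504354699
rackS [550.665 -51.932   0.042] 0.21700269011599319
rackD [553.245 -52.941   0.019] 0.15920252856795528
sameD [560.371  50.284   0.018] 0.15474244374108725
```

View pics/fit.png

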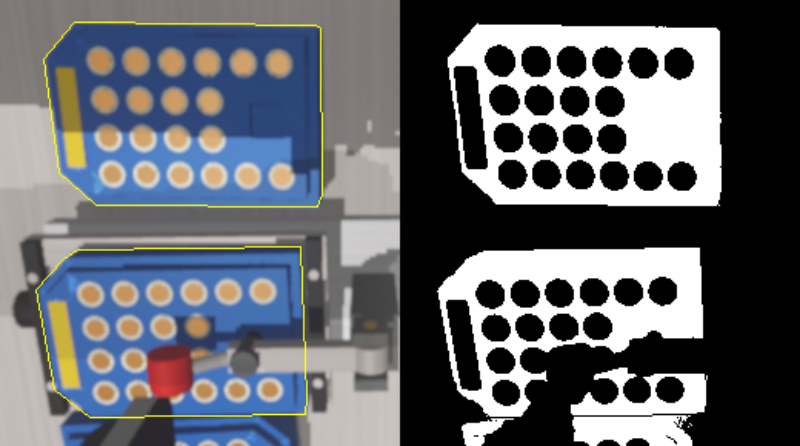

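>>> play_rows --targets "-8.2 -5 0 0 0 0.144 50;-8.2 -5 0 0 0 0.144 50;-8.2 -5 0 0 0 0.144 50;-8.2 -5 0 0 0 0.144 50;-8.2 -5 0 0 0 0.144 50;-8.2 -5 0 0 0 0.144 50;-8.2 -5 0 0 0 0.144 50;-8.2 -5 0 0 0 0.144 50;-8.2 -5 0 0 0 0.144 50;-8.2 -5 0 0 0 0.144 50;-8.2 -5 0 0 0 0.144 50;0 0 0 0 0 0 50;0 0 0 0 0 0 50;0 0 0 0 0 0 50" --squeeze 30

```text
clock: 2.75
eef_pos: [560.3, -54.5, 231.4]
tcp_rot: [-0.006, 1.0, 0.0, 0.0]
wrist_force: [0.2, 0.3, 0.4]
width: 50.2
finger_force: 0.0
```

```bash
python3 - <<'E'
from h import *
np.set_printoptions(precision=3,suppress=True)
c=arm.capture("wrist");s=arm.state();print(s["eef_pos"],s["tcp_rot"],s["joint_pos"],s["wrist_force"])
im=c["img"].copy();
h=cv2.cvtColor(im,cv2.COLOR_BGR2HSV);m=(((h[...,0]<8)|(h[...,0]>172))&(h[...,1]>170)&(h[...,2]>50)).astype(np.uint8)
n,L,st,ce=cv2.connectedComponentsWithStats(m)
for i in range(1,n):
    if st[i,4]>200: print(ce[i],st[i],at_z(c,ce[i],103))
for l in ["rack","stage","finger_knob"]: print(l,[(np.round(d["box"]).astype(int).tolist(),round(d["conf"],2)) for d in arm.spot_in(l,c)[:2]])
cv2.imwrite("pics/w1.png",im)
E
```

```text
[560.327 -54.455 231.39 ] [-0.006  1.     0.     0.   ] [ 0.168  0.227 -0.165  1.804  0.041  1.113  1.572] [-0.643  0.345  1.094]
[319.756 237.024] [306 224  28  27 708] [561.218 -53.552 103.   ]
rack [([258, 120, 384, 296], 0.76), ([68, 0, 130, 19], 0.59)]
stage [([250, 72, 392, 472], 0.62)]
finger_knob [([306, 225, 335, 358], 0.74)]
```

View pics/w1.png

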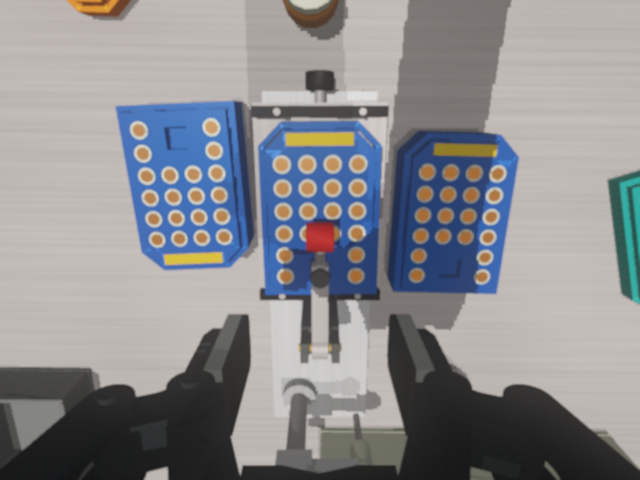

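The wrist view shows the knob at (320,237), midway between the fingers. The same-way stack is on the right at (455,210) and the turned one on the left at (185,185).

```bash
python3 - <<'E'
from h import *
np.set_printoptions(precision=3,suppress=True)
c=arm.capture("wrist")
for nm,b,z in [("rack",(254,118,385,296),(51.5,67.5)),("same",(386,122,525,300),(10,44))]:
    p0=np.r_[at_z(c,((b[0]+b[2])/2,(b[1]+b[3])/2),z[1])[:2],0]
    print(nm,*fit(c,b,p0,*z))
E
```

```text
rack [554.063 -53.378   0.018] 0.008334809483409627
same [562.031  51.897  -0.01 ] 0.019959151761881636
```

>>> play_rows --targets "0 0 -40 0 0 0 50;0 0 -40 0 0 0 50;0 0 -40 0 0 0 50;0 0 -15 0 0 0 50;0 0 -8 0 0 0 50;0 0 0 0 0 0 16;0 0 0 0 0 0 10;0 0 0 0 0 0 10;0 0 0 0 0 0 10;0 0 0 0 0 0 10;0 0 0 0 0 0 10;0 0 0 0 0 0 10" --squeeze 30

```text
clock: 4.2
eef_pos: [561.6, -54.0, 89.9]
tcp_rot: [-0.007, 1.0, 0.0, 0.002]
wrist_force: [0.0, 3.0, 5.1]
width: 17.1
finger_force: 34.6
```

>>> play_rows --targets "1.8 0 8.9 0 0 0 10;2.7 0 8.7 0 0 0 10;3.6 0 8.4 0 0 0 10;4.4 0.1 8 0 0 0 10;5.2 0.1 7.5 0 0 0 10;5.9 0.1 6.9 0 0 0 10;6.5 0.1 6.3 0 0 0 10;7.2 0.1 5.6 0 0 0 10;0 0 0 0 0 0 10"

```text
clock: 5.1
eef_pos: [596.2, -53.5, 149.2]
tcp_rot: [-0.007, 1.0, 0.0, -0.002]
wrist_force: [-3.1, 5.1, -0.7]
width: 17.3
finger_force: 29.7
```

>>> play_rows --targets "7.7 0.2 4.9 0 0 0 10;8.1 0.2 4.1 0 0 0 10;8.5 0.2 3.3 0 0 0 10;8.8 0.2 2.4 0 0 0 10;9 0.2 1.5 0 0 0 10;9.1 0.2 0.6 0 0 0 10;9.1 0.2 -0.3 0 0 0 10;9 0.2 -1.2 0 0 0 10;0 0 0 0 0 0 10;0 0 0 0 0 0 10"

```text
clock: 6.1
eef_pos: [667.7, -52.6, 166.0]
tcp_rot: [-0.007, 1.0, 0.0, 0.001]
wrist_force: [-1.6, 3.8, 4.0]
width: 17.2
finger_force: 29.4
```

>>> play_rows --targets "0 0 0 0 0 0 45;0 0 0 0 0 0 45;0 0 0 0 0 0 45;0 0 0 0 0 0 45;0 0 20 0 0 0 45;0 0 35 0 0 0 85;0 0 20 0 0 0 85;-38 0 0 0 0 0 85;-38 0 0 0 0 0 85;-38 -1 0 0 0 0 85;0 0 0 0 0 0 85;0 0 0 0 0 0 85;0 0 0 0 0 0 85"

```text
clock: 7.4
eef_pos: [553.9, -54.0, 239.6]
tcp_rot: [-0.007, 1.0, -0.0, 0.001]
wrist_force: [0.4, -0.3, 0.1]
width: 85.2
finger_force: 0.0
```

```bash
python3 - <<'E'
from h import *
np.set_printoptions(precision=3,suppress=True)
c=arm.capture("wrist");s=arm.state();print(s["eef_pos"],s["tcp_rot"],s["wrist_force"],s["width"])
d=arm.capture("scene");e=arm.capture("side")
for nm,zs,z0 in [("rack",(51.5,67.5),np.array([554,-53.4,.018])),("same",(10,44),np.array([562,51.9,-.01]))]:
    q=proj(c,pts(z0,*zs));b=np.r_[q.min(0)-7,q.max(0)+7];b=np.clip(b,0,[640,480,640,480])
    if nm=="rack": b[0]+=5;b[2]-=5
    print(nm,b,*fit(c,b,z0,*zs))
a=np.hstack([cv2.resize(c["img"],(400,300)),cv2.resize(d["img"][190:340,230:430],(400,300))])
cv2.imwrite("pics/w2.png",np.vstack([a,np.hstack([cv2.resize(e["img"][170:320,220:420],(400,300)),cv2.resize(cv2.cvtColor(blue(c)*255,8),(400,300))])]))
E
```

```text
[554.191 -53.883 239.608] [-0.007  1.    -0.     0.001] [ 1.028  0.318 -0.951] 85.2006828705645
rack [256.891 122.352 381.118 304.437] [554.187 -53.507   0.015] 0.007325667348406751
same [377.692 130.917 519.421 303.826] [561.911  51.792  -0.024] 0.018875978183542804
```

View pics/w2.png

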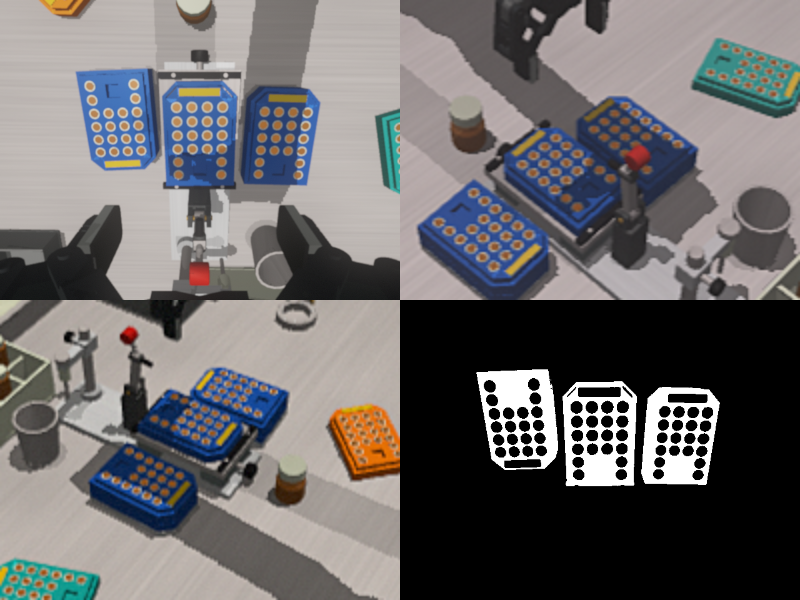

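>>> play_rows --targets "2 26 -6 0 0 0 85;2 26 -6 0 0 0 85;2 26 -6 0 0 0 85;2 27.3 -5.5 0 0 0 85;0 0 0 0 0 0 85;0 0 0 0 0 0 85;0 0 0 0 0 0 85;0 0 0 0 0 0 85"

```text
clock: 8.35
eef_pos: [560.9, 49.5, 215.6]
tcp_rot: [-0.005, 1.0, -0.0, 0.0]
wrist_force: [0.2, -0.1, -0.2]
width: 85.0
finger_force: 0.0
```

```bash
cat >> h.py <<'E'
def discs(c,box):
    l,t,r,d=[int(v) for v in box];m=1-blue(c);n,L,st,ce=cv2.connectedComponentsWithStats(m)
    return np.array([ce[i] for i in range(1,n) if 60<st[i,4]<500 and max(st[i,2:4])<1.35*min(st[i,2:4]) and l<ce[i][0]<r and t<ce[i][1]<d])
E
python3 - <<'E'
from h import *
import pickle
np.set_printoptions(precision=3,suppress=True)
c=arm.capture("wrist");s=arm.state();print(s["eef_pos"],s["tcp_rot"]);pickle.dump(c,open("c3.pkl","wb"))
z0=np.array([562,51.9,-.01])
q=proj(c,pts(z0,10,44));b=np.clip(np.r_[q.min(0)-7,q.max(0)+7],0,640);b[0]+=3
print(b,*fit(c,b,z0,10,44)); D=discs(c,b);print(len(D))
np.save("d_same.npy",np.array([at_z(c,p,50)[:2] for p in D]))
print(at_z(c,(320,240),50)[:2],ray(c,(320,240)))
E
```

```text
[560.823  49.683 215.599] [-0.005  1.    -0.     0.   ]
[259.089 122.682 390.286 307.121] [561.603  51.598  -0.017] 0.011660292998796768
20
[575.07  50.72] (array([481.71 ,  49.212, 358.327]), array([ 0.29 ,  0.005, -0.957]))
```

>>> play_rows --targets "-2 -26 6 0 0 0 85;-2 -26 6 0 0 0 85;-2 -26 6 0 0 0 85;-2 -27.3 5.5 0 0 0 85;0 0 0 0 0 0 85;0 0 0 0 0 0 85;0 0 0 0 0 0 85;0 0 0 0 0 0 85"

```text
clock: 9.2
eef_pos: [552.3, -52.2, 238.6]
tcp_rot: [-0.008, 1.0, 0.0, -0.0]
wrist_force: [-0.2, 0.4, 0.4]
width: 84.7
finger_force: 0.0
```

```bash
python3 - <<'E'
from h import *
np.set_printoptions(precision=4,suppress=True)
c=arm.capture("wrist");s=arm.state();print(s["eef_pos"],s["tcp_rot"])
z0=np.array([554.2,-53.5,.015])
q=proj(c,pts(z0,51.5,67.5));b=np.clip(np.r_[q.min(0)-2,q.max(0)+2],0,640)
r,f=fit(c,b,z0,51.5,67.5);print(r,f)
A=np.array([at_z(c,p,73.5)[:2] for p in discs(c,b)]);B=np.load("d_same.npy");print(len(A),len(B))
M,inl=cv2.estimateAffinePartial2D(A,A) if 0 else (None,None)
# match after coarse shift
from scipy.spatial import cKDTree
T=np.array([7.5,105.2]);th=-.03
for k in range(5):
    R=np.array([[np.cos(th),-np.sin(th)],[np.sin(th),np.cos(th)]]);P=(A-r[:2])@R.T+r[:2]+T
    d,i=cKDTree(B).query(P);ok=d<8
    M,_=cv2.estimateAffinePartial2D(A[ok],B[i[ok]]);th=np.arctan2(M[1,0],M[0,0]);T=(M[:,:2]@r[:2]+M[:,2])-r[:2]
print(ok.sum(),np.abs(d[ok]).max(),"dyaw",th,"scale",np.hypot(*M[:,0]),"shift of centre",T)
E
```

```text
[552.3364 -52.2681 238.5708] [-0.0079  1.      0.0003 -0.0002]
[554.2306 -53.3309   0.016 ] 0.010862889223097583
21 20
20 0.12956486658342126 dyaw -0.032251120154032795 scale 0.9999956675509929 shift of centre [  8.0225 105.1997]
```

>>> play_rows --targets "1.9 -1.2 -40 0 0 0 84;0 0 -40 0 0 0 84;0 0 -40 0 0 0 84;0 0 -35 0 0 0 84;0 0 -18 0 0 0 82;0 0 0 0 0 0 82;0 0 0 0 0 0 82;0 0 0 0 0 0 82"

```text
clock: 10.05
eef_pos: [556.1, -54.7, 67.6]
tcp_rot: [-0.007, 1.0, -0.0, 0.002]
wrist_force: [0.1, -0.5, 0.6]
width: 81.9
finger_force: 0.0
```

>>> play_rows --targets "-1 1 -3 0 0 0 81;0 0 -1 0 0 0 80;0 0 -1 0 0 0 80;0 0 -1 0 0 0 80;0 0 0 0 0 0 80"

```text
clock: 10.55
eef_pos: [553.2, -54.2, 59.8]
tcp_rot: [-0.007, 1.0, -0.0, -0.0]
wrist_force: [-0.2, 0.4, -0.2]
width: 80.0
finger_force: 0.0
```

```bash
python3 - <<'E'
from h import *
np.set_printoptions(precision=2,suppress=True)
for i in range(5):
    c=arm.capture("wrist" if i<4 else "side");s=arm.state();print(s["eef_pos"],np.array(s["joint_pos"]),s["wrist_force"][2])
cv2.imwrite("pics/side3.png",cv2.resize(c["img"][190:270,265:345],(640,600),interpolation=cv2.INTER_CUBIC))
E
```

```text
[553.23 -54.11  59.83] [ 0.15  0.43 -0.15  1.94  0.09  0.77  1.53] 0.1211439638208506
[553.27 -54.13  59.84] [ 0.15  0.43 -0.15  1.94  0.09  0.77  1.53] -0.5488558015029478
[553.31 -54.12  59.86] [ 0.15  0.43 -0.15  1.94  0.09  0.77  1.53] 0.07264606238674624
[553.35 -54.07  59.88] [ 0.15  0.43 -0.15  1.94  0.09  0.77  1.53] 0.18983376700673701
[553.32 -54.09  59.88] [ 0.15  0.43 -0.15  1.94  0.09  0.77  1.53] -0.5879843628639012
```

>>> play_rows --targets "0 0 -1 0 0 0 80;0 0 -1 0 0 0 80;0 0 0 0 0 0 80"

```text
clock: 11.1
eef_pos: [553.1, -54.0, 57.6]
tcp_rot: [-0.007, 1.0, 0.0, -0.0]
wrist_force: [-0.2, -0.4, -0.3]
width: 80.0
finger_force: 0.0
```

>>> play_rows --targets "0 0 -1 0 0 0 80;0 0 0 0 0 0 80"

```text
clock: 11.3
eef_pos: [553.2, -54.1, 56.7]
tcp_rot: [-0.007, 1.0, 0.0, -0.0]
wrist_force: [0.8, -0.1, 0.2]
width: 79.7
finger_force: 0.0
```

>>> play_rows --targets "0 0 -1 0 0 0 80;0 0 0 0 0 0 80"

```text
clock: 11.5
eef_pos: [553.3, -54.1, 56.6]
tcp_rot: [-0.007, 1.0, -0.0, -0.0]
wrist_force: [-2.1, 0.4, 3.8]
width: 79.8
finger_force: 2.3
```

>>> play_rows --targets "0 0 -1 0 0 0 80;0 0 0 0 0 0 80"

```text
clock: 11.7
eef_pos: [553.3, -54.1, 56.5]
tcp_rot: [-0.007, 1.0, -0.0, -0.0]
wrist_force: [-3.6, 0.1, 11.4]
width: 79.9
finger_force: 5.1
```

>>> play_rows --targets "0 0.6 4.2 0 0 0 80;0 0 0 0 0 0 80;0 0 0 0 0 0 76;0 0 0 0 0 0 70;0 0 0 0 0 0 70;0 0 0 0 0 0 70;0 0 0 0 0 0 70" --squeeze 50

```text
clock: 12.4
eef_pos: [553.5, -53.5, 59.6]
tcp_rot: [-0.007, 1.0, -0.0, 0.0]
wrist_force: [-1.3, 0.7, 4.8]
width: 72.8
finger_force: 57.9
```

```bash
python3 - <<'E'
from h import *
np.set_printoptions(precision=4,suppress=True)
c=arm.capture("wrist");s=arm.state();print(s["eef_pos"],s["tcp_rot"],s["wrist_force"],s["torque"],s["width"])
cv2.imwrite("pics/w4.png",c["img"])
E
```

```text
[553.5508 -53.4989  59.6306] [-0.0066  1.     -0.0001  0.    ] [-1.7107 -0.562   5.2576] [-0.0006  0.2689  0.0064] 72.79884291802463
```

View pics/w4.png

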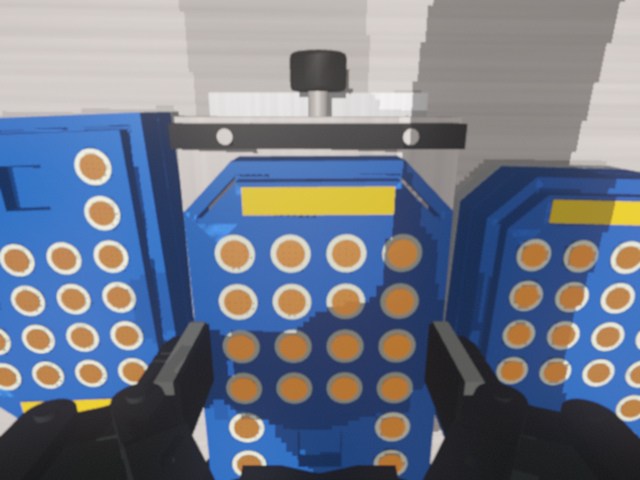

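>>> play_rows --targets "-0.1 3 0.2 0 0 0 70;-0.1 5 0 0 0 0 70;-0.1 5 0 0 0 0 70;-0.1 5 0 0 0 0 70;-0.1 5 0 0 0 0 70;0 5 0 0 0 0 70;0 5 0 0 0 0 70;0 3 0 0 0 0 70;0 0 0 0 0 0 70"

```text
clock: 13.35
eef_pos: [553.1, -16.5, 59.6]
tcp_rot: [-0.007, 1.0, 0.0, 0.0]
wrist_force: [-0.5, -2.9, 4.8]
width: 73.4
finger_force: 57.9
```

>>> play_rows --targets "-0.1 4 0.2 0 0 0 70;-0.1 5 0.2 0 0 0 70;-0.1 5 0.1 0 0 0 70;-0.1 5 0 0 0 0 70;-0.1 5 0 0 0 0 70;0 5 0 0 0 0 70;0 4 0 0 0 0 70;0 0 0 0 0 0 70"

```text
clock: 14.15
eef_pos: [552.0, 17.2, 59.6]
tcp_rot: [-0.007, 1.0, 0.001, -0.0]
wrist_force: [-0.3, -1.2, 3.9]
width: 72.7
finger_force: 57.7
```

>>> play_rows --targets "-0.1 5 0.2 0 0 0 70;-0.1 5 0.2 0 0 0 70;-0.1 5 0.1 0 0 0 70;0 5 0 0 0 0 70;0 5 0 0 0 0 70;0 2 0 0 0 0 70;0 0 0 0 0 0 70;0 0 0 0 0 0 70"

```text
clock: 14.95
eef_pos: [551.6, 42.6, 59.9]
tcp_rot: [-0.007, 1.0, 0.0, -0.0]
wrist_force: [-0.1, -0.0, -2.1]
width: 72.8
finger_force: 58.4
```

```bash
python3 - <<'E'
from h import *
np.set_printoptions(precision=4,suppress=True)
c=arm.capture("wrist");s=arm.state();print(s["eef_pos"],s["tcp_rot"],s["wrist_force"],s["torque"],s["width"])
d=arm.capture("scene");e=arm.capture("side")
cv2.imwrite("pics/w5.png",np.vstack([np.hstack([cv2.resize(c["img"],(400,300)),cv2.resize(d["img"][210:330,270:430],(400,300))]),np.hstack([cv2.resize(e["img"][190:310,220:380],(400,300)),np.zeros((300,400,3),np.uint8)])]))
E
```

```text
[551.7783  42.3359  60.0417] [-0.0065  1.     -0.0001 -0.0003] [ 0.4762  0.235  -2.7939] [ 0.0054 -0.0228  0.0421] 73.22997331037998
```

View pics/w5.png

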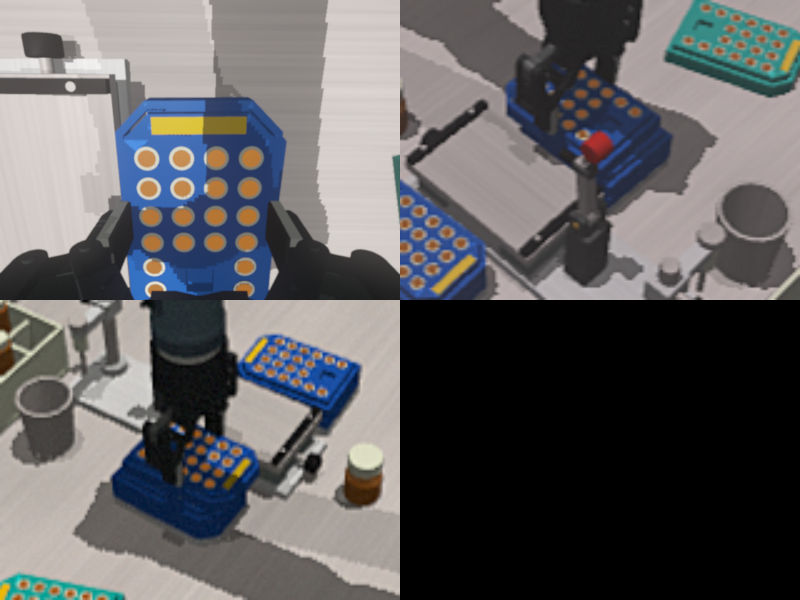

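>>> play_rows --targets "2 2 0 0 0 -0.007 70;2 2 -0.1 0 0 -0.008 70;2 2 0 0 0 -0.008 70;2 2 -0.1 0 0 -0.008 70;1.8 1.4 0 0 0 0 70;0 0 0 0 0 0 70;0 0 0 0 0 0 70"

```text
clock: 15.8
eef_pos: [561.8, 52.0, 60.0]
tcp_rot: [0.009, 1.0, -0.0, -0.0]
wrist_force: [0.1, -0.1, -2.7]
width: 73.2
finger_force: 58.4
```

```bash
cat > chk.py <<'E'
from h import *
from scipy.spatial import cKDTree
np.set_printoptions(precision=4,suppress=True)
c=arm.capture("wrist");s=arm.state();print(s["eef_pos"],s["tcp_rot"],s["wrist_force"],s["torque"],s["width"])
ztop=73.5+s["eef_pos"][2]-59.63
m=1-blue(c);n,L,st,ce=cv2.connectedComponentsWithStats(m)
k=[i for i in range(1,n) if 400<st[i,4]<4000 and max(st[i,2:4])<1.4*min(st[i,2:4]) and st[i,1]>5 and st[i,1]+st[i,3]<478]
A=np.array([at_z(c,ce[i],ztop)[:2] for i in k]);B=np.load("d_same.npy")
d,i=cKDTree(B).query(A);ok=d<6;ctr=np.array([561.6,51.6])
M,_=cv2.estimateAffinePartial2D(A[ok],B[i[ok]]);print(ok.sum(),"todo yaw",np.arctan2(M[1,0],M[0,0]),"scale",np.hypot(*M[:,0]),"shift",(M[:,:2]@ctr+M[:,2])-ctr,"resid",np.abs((A[ok]@M[:,:2].T+M[:,2])-B[i[ok]]).max())
E
python3 chk.py
```

```text
[561.6989  51.8557  60.0112] [ 0.0089  1.     -0.0001 -0.0001] [ 0.0504 -0.4698 -2.7957] [0.0077 0.0306 0.0027] 72.90111345434438
18 todo yaw -0.0008715543395036746 scale 0.9990604167339867 shift [-0.4148 -0.4945] resid 0.15702002734542475
```

>>> play_rows --targets "-0.2 -0.3 -0.5 0 0 0 70;0 0 -1 0 0 0 70;0 0 -1 0 0 0 70;0 0 -1 0 0 0 70;0 0 0 0 0 0 70;0 0 0 0 0 0 70"

```text
clock: 16.45
eef_pos: [561.5, 51.6, 56.5]
tcp_rot: [0.009, 1.0, -0.0, -0.0]
wrist_force: [-0.0, 0.6, -3.4]
width: 73.2
finger_force: 58.4
```

>>> play_rows --targets "0 0 -1 0 0 0 70;0 0 -1 0 0 0 70;0 0 -1 0 0 0 70;0 0 -0.7 0 0 0 70;0 0 0 0 0 0 70;0 0 0 0 0 0 70"

```text
clock: 17.05
eef_pos: [561.6, 51.6, 53.2]
tcp_rot: [0.009, 1.0, -0.0, -0.0]
wrist_force: [-2.1, -0.4, 1.3]
width: 73.1
finger_force: 58.8
```

>>> play_rows --targets "0 0 -0.6 0 0 0 70;0 0 0 0 0 0 70;0 0 0 0 0 0 70"

```text
clock: 17.35
eef_pos: [561.6, 51.6, 53.1]
tcp_rot: [0.009, 1.0, -0.0, -0.0]
wrist_force: [-3.3, -1.2, 6.0]
width: 73.0
finger_force: 59.3
```

>>> play_rows --targets "0 0 0.6 0 0 0 70;0 0 0 0 0 0 76;0 0 0 0 0 0 78;0 0 0 0 0 0 82;0 0 0 0 0 0 84;0 0 0 0 0 0 84"

```text
clock: 17.95
eef_pos: [561.8, 51.7, 52.8]
tcp_rot: [0.009, 1.0, 0.0, 0.0]
wrist_force: [0.5, 0.8, -0.4]
width: 83.8
finger_force: 0.0
```

>>> play_rows --targets "0 0 5 0 0 0 84;0 0 15 0 0 0 84;0 0 35 0 0 0 84;0 0 45 0 0 0 84;0 0 45 0 0 0 84;0 0 35 0 0 0 84;0 0 0 0 0 0 84;0 0 0 0 0 0 84;0 0 0 0 0 0 84"

```text
clock: 18.85
eef_pos: [560.6, 51.4, 232.1]
tcp_rot: [0.009, 1.0, -0.0, -0.001]
wrist_force: [-0.3, 0.0, 0.2]
width: 84.0
finger_force: 0.0
```

```bash
python3 - <<'E'
from h import *
np.set_printoptions(precision=3,suppress=True)
c=arm.capture("wrist");s=arm.state();print(s["eef_pos"],s["wrist_force"])
d=arm.capture("scene");e=arm.capture("side")
z0=np.array([561.6,51.6,-.017]);q=proj(c,pts(z0,10,61));b=np.clip(np.r_[q.min(0)-7,q.max(0)+7],0,640)
for zs in [59,61,63,65,67]: print(zs,*fit(c,b,z0,10,zs))
A=np.array([at_z(c,p,67)[:2] for p in discs(c,b)]);B=np.load("d_same.npy");print(len(A),A.mean(0)-B.mean(0),A.std(0)/B.std(0))
cv2.imwrite("pics/w6.png",np.vstack([np.hstack([cv2.resize(c["img"],(400,300)),cv2.resize(d["img"][210:330,270:430],(400,300))]),np.hstack([cv2.resize(e["img"][190:310,220:380],(400,300)),cv2.resize(e["img"][225:300,250:350],(400,300),interpolation=cv2.INTER_CUBIC)])]))
E
```

```text
[560.271  51.414 231.401] [-0.375 -0.792 -0.179]
59 [562.253  51.648  -0.013] 0.008937653199046205
61 [561.987  51.538  -0.012] 0.012572743492688132
63 [561.925  51.625  -0.012] 0.02254089476580347
65 [562.202  51.665  -0.015] 0.03465008087242167
67 [562.018  51.531  -0.018] 0.047502959763885876
20 [0.451 0.128] [1. 1.]
```

View pics/w6.png

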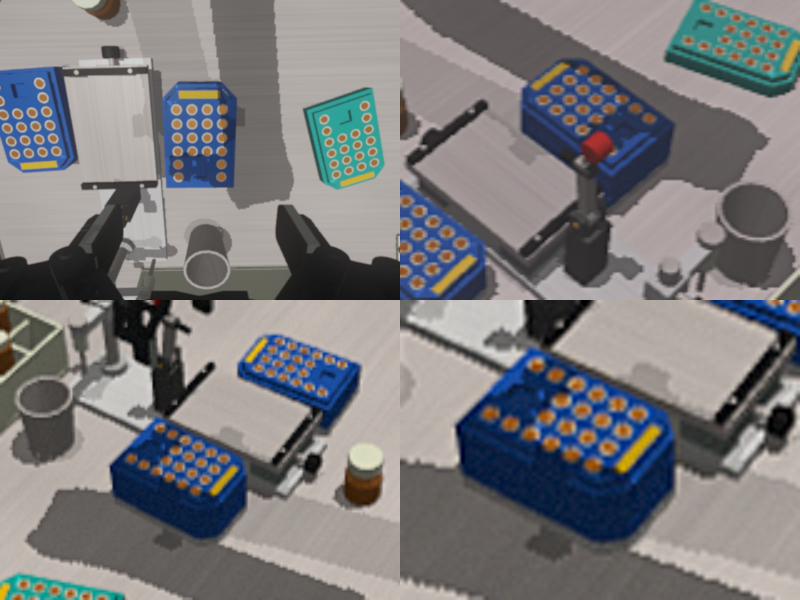

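The rack sits flush on the same-way stack. The hole pattern scales to exactly 1.000 at the seated height of 67 mm, and the hold-down finger is still up.

```bash
python3 -c "
from plant import arm
print(arm.job_done())"
```

```text
the job is handed in; nothing more can be done
None
```

The hold-down finger is up at about 1.6 rad, and the rack was slid across level and is fully seated on the stack with matching chamfers. Nothing else on the bench was touched, and the job is handed in at about 19 s.

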